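# Fit the vial platform on the orbital shaker and lock it

## Task

Fit the loose vial platform onto the orbital shaker: lay it lightly on the two studs, feel it across them until both holes drop over them and it lies flat and fully down on the carriage, without ever forcing it. Then swing the lock lever all the way round, so that its nose reaches over the platform's edge, and let go. Leave the two vials and the beaker where they stand, and do not tip the platform.

Things in the scene. Friction and masses are not known exactly. Their poses are not given: they have to be found in the camera images.
- platform_handle (a point): Centre of the vial platform's black carrying bar, the place to grip it; z up. The bar runs along y: 94 mm long, 12 mm wide (x), 13 mm high, on two 9 mm posts at y = +/-40 mm. Its centre is 52 mm above the plate's underside, its top 58.5 mm. Below it only the middle cups, tops 20 mm above the underside. Starts lying flat on the bench.
- platform: Loose vial platform, 0.3 to 0.55 kg; origin at the centre of its underside, same axes as the handle. Grey aluminium plate 130 (x) by 124 (y) by 6 mm with six empty black cups (30 mm across, at x +/-27, y -38, 0, 38 mm). Two through holes, 11.5 mm in diameter, at x = +/-54 mm, y = 0. It fits either way round (half a turn).
- shaker: White bench orbital shaker fixed to the bench, housing 176 (x) by 196 (y) mm; origin at the centre of its footprint, front with display and knob to -x, y to the left, z up. On top a grey aluminium carriage 136 (x) by 118 (y) mm. The carriage never turns but its motor holds it where it last stopped: its centre is up to 5.5 mm off the housing's axis in x and in y; no reading tells where.
- shaker_top (a point): Point on the HOUSING's axis, level with the carriage's flat top face (74 mm above the bench); shaker axes. Two steel studs, 10 mm in diameter, 12 mm high, 0.5 mm chamfer, stand at x = +/-54 mm, y = 0 from the carriage's centre. Seated, the plate lies on the top face, bar centre 52 mm above it, studs 6 mm through the plate; resting on the studs' ends it stands 12 mm higher.
- lock_pivot (a point): Where the lock lever's upright pivot would be with the carriage centred (84 mm to +y of shaker_top, same height and axes); the pivot moves with the carriage, so it is up to 5.5 mm off in x and y. The flat steel lever lies 8 to 14 mm above the top face: its nose passes 2 mm over a seated plate and strikes one that is not down. The nose is 33 mm long.
- lock_lever (a joint): Angle turned, rad, clockwise from above: 0 to 0.3 at the start (open), 2.0 end stop; at 1.92 the nose points straight over the platform. Counter-clockwise from shaker x the hand arm points to 160 deg minus the angle. On it, 50 mm from the pivot, an upright black grip, 12 mm across, 14 to 50 mm above the top face: pinch and lead it round, or push. Friction about 2.5 N; it stays put.
- vial_a: Bystander: plain white capped sample vial, 23 mm across, 51 mm high, standing on the bench; origin at the centre of its underside.
- vial_b: Bystander: labelled sample vial with a red cap, 25 mm across, 55 mm high, standing on the bench; origin at the centre of its underside.
- beaker: Bystander: small glass beaker, 53 mm across, 68 mm high, standing on the bench; origin at the centre of its underside.

How it is judged:
By the outcome, as a careful person would: the job done as asked, in the order asked, and still so for the second after the job is handed in, with the robot touching nothing.
It also fails if it takes over 72 s, if anything falls off the work surface, if the arm or the gripper's body presses on something with over 40 N, if the wrist force passes 120 N, or if a joint passes its speed limit or range.

## Robot

A 6-joint arm with a two-finger parallel gripper is mounted at the origin on a cart in front of the work surface, level with it; the furniture and walls round the work are solid. World frame = base frame: x ahead of the robot, y to its left, z up, the work surface at z = 0. Lengths are in mm, angles in rad, forces in N, time in s.
With the tool pointing down it reaches from about 325 to 875 mm from the base axis. Payload 4.4 kg.
Tool frame: the origin (TCP) lies on the centre line of the jaws, within the pads' length; the fingertips stand ahead of it and the grasp point (between the pads) lies 6 mm ahead of it (ctrl.tcp_to_tips is the z of the fingertips in the tool frame, in mm); z points along the fingers, y is the line along which they close (so a half turn about z gives the same grasp; the last joint's range is limited). The gripper opens to 85 mm and grips with 20 to 120 N. Pads are 22 mm wide; open, the fingers measure 114 mm over their backs; the gripper's body (76 mm by 85 mm) begins 54 mm behind the grasp point. The pads swing forward as they close: fully open they stand 13 mm farther back than shut.
Start: joints at [-1.458, 0.207, 1.542, -0, 1.393, -0.15], TCP at [149.919, -555.114, 256.282] pointing down, gripper open.
Joint ranges: [-2.73, 2.73], [-0.86, 2.22], [0.23, 2.46], [-1.11, 4.25], [0.08, 2.63], [-2.82, 2.82]. Speed limits (rad/s): [2.79, 2.79, 3.14, 3.14, 3.14, 3.14].

## Interface

Orientations are given as a 3x3 rotation matrix whose columns are the frame's x, y, z axes.
In Python, from plant import ctrl, sensors, optics gives the robot as it stands. Calls block until the motion is done:
- ctrl.move_ptp(position, orientation): joint-space move of the TCP to a pose.
- ctrl.move_l(position, rot=None, vel=150, threshold=None): straight line of the TCP; rot=None keeps the orientation; vel is the mean speed in mm/s. With threshold (N) it stops when the force on the tool has changed by that much, and returns True; else False.
- ctrl.set_joints(angles): joint-space move.
- ctrl.gripper_to(opening, force=None): finger opening in mm; force is the grip in N (None keeps the last); returns when the fingers have stopped.
- ctrl.hold(seconds).
- ctrl.solve_ik(position, orientation): joint angles nearest the present ones, or None.
- sensors.read_state(): the state.
- optics.grab_frame(name): name is "scene" or "top"; returns (picture, depth): 420x560x3 uint8, red, green, blue; 420x560 float32, mm along the optical axis (not along the pixel's ray), 0 where there is no reading.
- optics.camera_params(name): a dict with "mtx" (3x3 intrinsics, pixels), "R" (3x3) and "t" (3): a world point X has camera coordinates R X + t. Camera axes: x right, y down, z forward; pixel columns grow to the right and rows downward; lengths in mm; the calibration is good to about 2 mm. A picture is of the moment at which its call begins. camera_params takes no time and is no camera call.
A pose or a line that the arm cannot do raises ctrl.MotionError and nothing moves.
- ctrl.finish_job(): hands the job in; it is judged then, once.
The state is a dict: "t": time; "q": joint angles; "qvel": joint speeds; "tau": joint torques, N m; "eef_pos": TCP position; "eef_rot": TCP orientation; "force": force on the tool from outside, world axes, zero at the start; "wrist_torque": the same for the moment, N m; "grip_width": finger opening in mm; "grasp_force": force on a finger pad.
Only numpy, scipy, OpenCV 4.12 (cv2) and the standard library are available. Lean on these libraries where they do the work, as an engineer would, in place of code of your own. Each camera call takes 0.05 s, during which the arm holds its last target. There are 200 camera calls.

## Working session

There is one attempt and no reset: what is moved stays moved. The work goes in short steps, each a Python script; the robot and the scene stay as the last script left them, time stands still between calls to the robot, and variables do not carry over. Pictures are saved under pics/ and viewed, at most 10 in all, crops included, and the job is handed in when it is done.

```bash
ls; mkdir -p pics; python3 - <<'E'
from plant import ctrl, sensors, optics
import cv2,numpy as np
for n in ("scene","top"):
    p,d=optics.grab_frame(n); cv2.imwrite(f"pics/{n}0.png",p[:,:,::-1]); np.savez(f"{n}0.npz",p=p,d=d)
    c=optics.camera_params(n); print(n,c["mtx"].tolist(),np.round(c["R"],3).tolist(),c["t"])
s=sensors.read_state(); print(s["t"],s["force"],s["eef_rot"],ctrl.tcp_to_tips)
E
```

```text
pics
scene [[516.025883762892, 0.0, 282.42725934880644], [0.0, 516.025883762892, 212.53223921583512], [0.0, 0.0, 1.0]] [[-0.561, -0.828, 0.0], [-0.36, 0.244, -0.901], [0.746, -0.505, -0.434]] [274.75764213 244.44099742 696.6949549 ]
top [[457.9574920160889, 0.0, 278.42986326425904], [0.0, 457.9574920160889, 212.78370737483493], [0.0, 0.0, 1.0]] [[-0.006, -1.0, -0.008], [-0.982, 0.007, -0.188], [0.188, 0.007, -0.982]] [ 22.67265284 512.43198527 974.4761634 ]
0.1 [ 0.21176953 -0.25771698 -0.08769456] [[ 9.65418039e-01  2.60706640e-01 -2.39846086e-04]
 [ 2.60706547e-01 -9.65415728e-01  2.13733175e-03]
 [ 3.25665395e-04 -2.12594807e-03 -9.99997687e-01]] 25.0
```

View pics/top0.png

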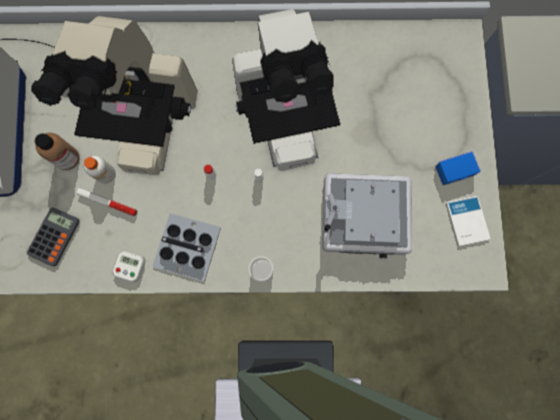

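View pics/scene0.png

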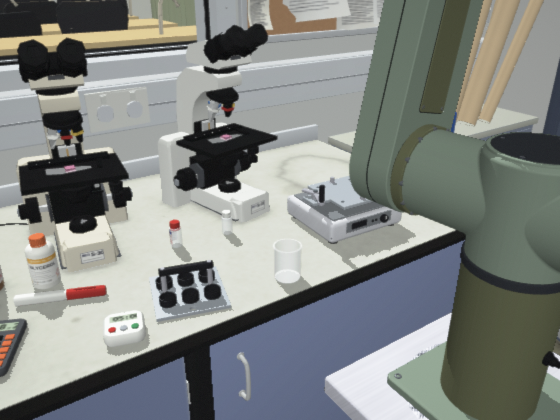

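The top view shows the platform near (186,246), the shaker near (368,212) with its lever at (337,208), vials at (209,170) and (258,174), and the beaker at (261,268). I'll zoom in on the platform and shaker.

```bash
cat > h.py <<'E'
from plant import ctrl, sensors, optics
import cv2,numpy as np
def ray(n,u,v,z):
    c=optics.camera_params(n); R=np.array(c["R"]);t=np.array(c["t"])
    o=-R.T@t; d=R.T@np.linalg.solve(c["mtx"],[u,v,1]); return o+d*(z-o[2])/d[2]
def proj(n,X):
    c=optics.camera_params(n); p=np.array(c["mtx"])@(np.array(c["R"])@np.array(X)+c["t"]); return p[:2]/p[2]
def cloud(n,d):
    c=optics.camera_params(n); v,u=np.mgrid[:420,:560]
    P=np.stack([u,v,np.ones_like(u)],-1)@np.linalg.inv(c["mtx"]).T*d[...,None]
    return (P-c["t"])@np.array(c["R"])
def down(yaw): # tool y axis along world direction yaw+90 ; x along yaw
    c,s=np.cos(yaw),np.sin(yaw); return np.array([[c,s,0],[s,-c,0],[0,0,-1.]])
E
python3 - <<'E'
from h import *
f=np.load("top0.npz");p=f["p"];d=f["d"]
a=p[205:285,145:225];b=p[170:260,318:418]
a=cv2.resize(a,None,fx=5,fy=5,interpolation=cv2.INTER_CUBIC);b=cv2.resize(b,None,fx=4,fy=4,interpolation=cv2.INTER_CUBIC)
o=np.zeros((400,800,3),np.uint8);o[:400,:400]=a;o[:360,400:]=b
cv2.imwrite("pics/crop.png",o[:,:,::-1])
P=cloud("top",d);ok=d>0
def rect(m,name):
    n,l,st,ce=cv2.connectedComponentsWithStats(m.astype(np.uint8));i=1+st[1:,4].argmax();X=P[l==i]
    print(name,len(X),cv2.minAreaRect(X[:,:2].astype(np.float32)),np.median(X[:,2]))
w=np.zeros(d.shape,bool);w[200:290,140:232]=1
rect(w&ok&(P[...,2]>3)&(P[...,2]<80),"plat")
w2=w&ok&(P[...,2]>40);rect(w2,"bar")
w=np.zeros(d.shape,bool);w[165:265,310:425]=1
rect(w&ok&(P[...,2]>35),"shaker");rect(w&ok&(P[...,2]>68)&(P[...,2]<80),"carriage");rect(w&ok&(P[...,2]>100),"grip")
for n,u,v,z in(("va",258,172,51),("vb",208,168,55),("beak",261,265,68)): print(n,ray("top",u,v,z))
E
```

```text
plat 2981 ((447.5460510253906, 235.58432006835938), (143.7766876220703, 139.75399780273438), 75.1850814819336) 7.648568901268778
bar 238 ((443.89410400390625, 231.2605438232422), (93.3135757446289, 12.07979679107666), 74.20172882080078) 58.766057444881014
shaker 6860 ((509.2860107421875, -178.50030517578125), (198.94967651367188, 188.04702758789062), 85.5814437866211) 71.99431492111631
carriage 3476 ((513.263916015625, -172.63035583496094), (144.04095458984375, 137.10751342773438), 87.05192565917969) 74.11002698059386
grip 36 ((469.2711181640625, -81.66172790527344), (9.333569526672363, 11.157995223999023), 2.9216461181640625) 123.6119782535024
va [606.61366255  65.00434738  51.        ]
vb [615.77925484 178.09179268  55.        ]
beak [395.13046164  57.1788214   68.        ]
```

View pics/crop.png

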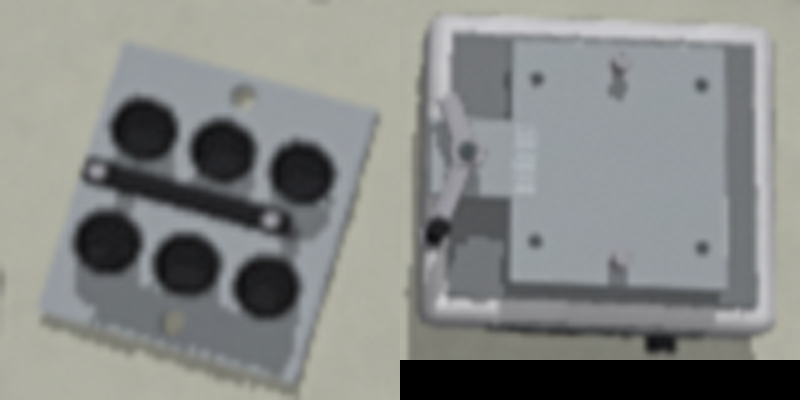

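Left crop: the platform, bar running from (95,170) to (272,220), holes at (243,95) and (174,322). Right crop: the carriage with four bolts at (537,79), (702,85), (535,241) and (702,248), the lever pivot at (467,152) and the black grip at (437,230).

```bash
python3 - <<'E'
from h import *
f=np.load("top0.npz");g=cv2.cvtColor(f["p"],cv2.COLOR_RGB2GRAY).astype(float)
def cen(u,v,r=3,bright=False,w=2.5):
    for _ in range(3):
        V,U=np.mgrid[int(round(v))-r:int(round(v))+r+1,int(round(u))-r:int(round(u))+r+1]
        a=g[V,U]; k=np.clip((a-np.median(a)) if bright else (np.median(a)-a)-4,0,None); u,v=(k*U).sum()/k.sum(),(k*V).sum()/k.sum()
    return u,v
B=[]
for x,y in((537,79),(702,85),(535,241),(702,248)):
    u,v=cen(318+(x-400)/4-.4,170+y/4-.4); X=ray("top",u,v,75);B.append(X[:2]);print((u,v),X)
B=np.array(B);ang=lambda a:np.degrees(np.arctan2(a[1],a[0]))
print("centre",B.mean(0),"x dirs",ang(B[0]-B[2]),ang(B[1]-B[3]),"y dirs",ang(B[0]-B[1])-90,ang(B[2]-B[3])-90, np.linalg.norm(B[0]-B[2]),np.linalg.norm(B[0]-B[1]))
piv=ray("top",318+67/4-.4,170+152/4-.4,90);print("pivot",piv)
H=[ray("top",145+x/5-.4,205+y/5-.4,6)[:2] for x,y in((243,95),(174,322))];print("holes",H,np.mean(H,0),ang(H[0]-H[1]),np.linalg.norm(H[0]-H[1]))
s=[ray("top",318+(x-400)/4-.4,170+y/4-.4,86)[:2] for x,y in((620,62),(616,255))];print("stud tops",s,np.mean(s,0),ang(s[0]-s[1]))
for ph in(-15.8,-3):
  for a in(90,-90):
    for p in([444,231,58],[513,-176,132]): print(ph,a,p,np.round(q,2) if (q:=ctrl.solve_ik(p,down(np.radians(ph+a)))) is not None else None)
E
```

```text
(np.float64(351.76377952755905), np.float64(189.32677165354332)) [ 558.71830116 -142.12284696   75.        ]
(np.float64(392.92217898832683), np.float64(190.8326848249027)) [ 554.62041434 -232.05930053   75.        ]
(np.float64(351.3662790697674), np.float64(229.85852713178295)) [ 468.85855056 -138.03584677   75.        ]
(np.float64(393.10526315789474), np.float64(231.5906432748538)) [ 464.44739642 -227.69548877   75.        ]
centre [ 511.66116562 -184.97837076] x dirs -2.604131362393692 -2.7705969166310322 y dirs -2.6088346738100796 -2.8166171842207746 89.95264503843123 90.02976372770351
pivot [ 515.08509284 -101.008948     90.        ]
holes [array([496.60846637, 217.54486177]), array([391.94709491, 246.00028403])] [444.27778064 231.7725729 ] -15.209969817376125 108.46065522295766
stud tops [array([ 565.12471908, -185.92660987]), array([ 459.37314667, -179.09836399])] [ 512.24893288 -182.51248693] -3.694387921377463
-15.8 90 [444, 231, 58] [ 0.31  0.31  1.88 -0.    0.95  0.58]
-15.8 90 [513, -176, 132] [-0.49  0.27  1.74 -0.    1.13 -0.21]
-15.8 -90 [444, 231, 58] [ 0.31  0.31  1.88 -0.    0.95 -2.56]
-15.8 -90 [513, -176, 132] None
-3 90 [444, 231, 58] [ 0.31  0.31  1.88 -0.    0.95  0.36]
-3 90 [513, -176, 132] [-0.49  0.27  1.74 -0.    1.13 -0.44]
-3 -90 [444, 231, 58] [ 0.31  0.31  1.88 -0.    0.95 -2.78]
-3 -90 [513, -176, 132] [-0.49  0.27  1.74 -0.    1.13  2.7 ]
```

```bash
python3 - <<'E'
from h import *
R=down(np.radians(-15.5+90))
ctrl.move_ptp([444,231.5,130],R)
ctrl.move_l([444,231.5,58],vel=120)
ctrl.gripper_to(5,60)
s=sensors.read_state();print(s["t"],s["grip_width"],s["grasp_force"],s["force"],s["eef_pos"])
f0=s["force"]
ctrl.move_l([444,231.5,75],vel=60)
ctrl.hold(.2);s=sensors.read_state();print(s["t"],s["force"],s["wrist_torque"],s["grip_width"])
ctrl.move_l([444,231.5,215],vel=200)
Rs=down(np.radians(-2.7+90))
c=[511.7,-185.0]
ctrl.move_ptp([c[0],c[1],225],Rs)
ctrl.move_l(c+[170],vel=120)   # plate underside at 112 nominal
ctrl.hold(.3)
p,d=optics.grab_frame("top");np.savez("top1.npz",p=p,d=d)
p2,d2=optics.grab_frame("scene");np.savez("scene1.npz",p=p2,d=d2)
s=sensors.read_state();print(s["t"],s["force"],s["wrist_torque"],s["eef_pos"],s["grip_width"])
a=cv2.resize(p[155:275,300:440],None,fx=4,fy=4,interpolation=cv2.INTER_CUBIC)
b=cv2.resize(p2[130:270,240:440],(240*0+240,168))
o=np.zeros((480,800,3),np.uint8);o[:,:560]=a;o[:168,560:]=b
cv2.imwrite("pics/hover.png",o[:,:,::-1])
E
```

```text
4.5 10.83149361759111 59.5766544342041 [-0.08052979 -0.01091833  1.74628656] [444.42791072 231.60419507  58.38812398]
5.1333 [ 0.05158494 -0.47095598 -4.79149469] [-0.02913321 -0.04498299 -0.02152408] 10.776822414613697
8.55 [ 0.44819611  0.25302151 -5.03854525] [-0.05499893  0.00540325  0.00815766] [ 511.95046372 -185.19842755  170.54585288] 10.928377250703857
```

View pics/hover.png

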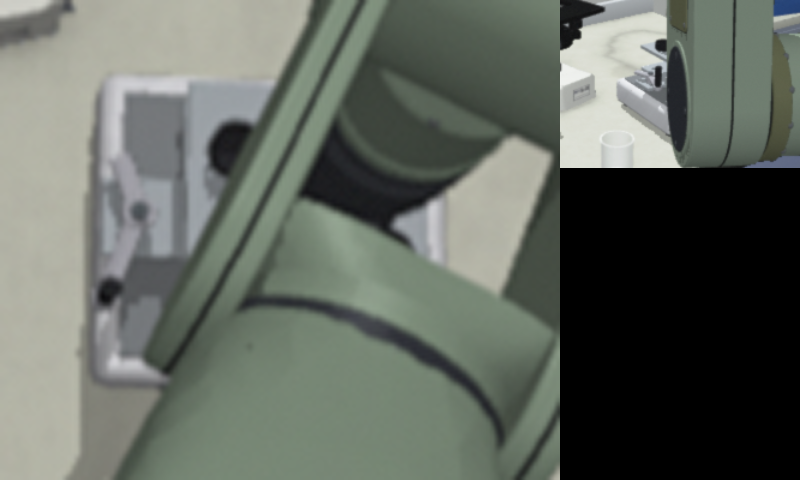

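Only the plate's left edge and the lever show; the arm hides the rest. The grasp is good (about 5 N of load), so I'll feel for the studs with light touches.

```bash
cat > search.py <<'E'
from h import *
C=np.array([511.7,-185.0]);yaw=np.radians(-2.7);M=np.array([[np.cos(yaw),-np.sin(yaw)],[np.sin(yaw),np.cos(yaw)]])
def touch(o,ztop,zlow,thr=3.0,v=12):
    x,y=C+M@np.array(o)
    ctrl.move_l([x,y,ztop],vel=25)
    f0=np.array(sensors.read_state()["force"])
    hit=ctrl.move_l([x,y,zlow],vel=v,threshold=thr)
    s=sensors.read_state();
    print(np.round(o,2),hit,"t%.2f z%.2f"%(s["t"],s["eef_pos"][2]),"xy",np.round(M.T@(np.array(s["eef_pos"][:2])-C),2),"dF",np.round(np.array(s["force"])-f0,1),"T",np.round(s["wrist_torque"],2))
    return hit,s["eef_pos"][2]
E
python3 - <<'E'
from search import *
hit,z=touch((0,0),148,140)
if hit and z>141:
    for o in [(1,0),(0,1),(-1,0),(0,-1)]:
        hit,z1=touch(o,z+1,z-2.5)
        if not hit or z1<z-1.2: break
E
```

```text
[0 0] False t10.40 z139.99 xy [-0.02  0.01] dF [ 0.1 -0.3  0.7] T [ 0.   -0.05 -0.01]
```

No contact at 4 mm below stud height, so the holes are already over the studs. I'll continue gently down to the carriage.

```bash
python3 - <<'E'
from search import *
hit,z=touch((0,0),140,130,thr=3,v=12)
E
```

```text
[0 0] True t11.28 z132.31 xy [-0.09 -0.02] dF [-0.   0.3 10.2] T [ 0.01 -0.02 -0.05]
```

```bash
python3 - <<'E'
from search import *
ctrl.gripper_to(40)
s=sensors.read_state();x,y,z=s["eef_pos"];print(s["t"],s["force"])
ctrl.move_l([x,y,200],vel=120)
ctrl.move_ptp([420,60,230],down(np.radians(87)))
p,d=optics.grab_frame("top");np.savez("top2.npz",p=p,d=d)
print(sensors.read_state()["t"])
a=cv2.resize(p[155:275,300:440],None,fx=4,fy=4,interpolation=cv2.INTER_CUBIC)
cv2.imwrite("pics/seat.png",a[:,:,::-1])
P=cloud("top",d);w=np.zeros(d.shape,bool);w[165:265,310:425]=1
m=w&(d>0)
u,v=proj("top",[511.7,-185,80])
q=m&(abs(P[...,2]-80)<2.5)&(np.hypot(P[...,0]-512,P[...,1]+185)<80)
X=P[q];A=np.c_[X[:,:2]-[511.7,-185],np.ones(len(X))];print("plate plane",len(X),np.linalg.lstsq(A,X[:,2],rcond=None)[0])
g=P[m&(P[...,2]>118)&(P[...,1]>-110)];print("grip",len(g),g.mean(0) if len(g) else 0)
E
```

```text
11.675 [-0.16105956  0.41533979 -0.46350122]
13.4833
plate plane 1979 [-1.99884716e-04 -4.28375427e-04  8.01974372e+01]
grip 28 [469.55617473 -81.69251716 123.17192817]
```

View pics/seat.png

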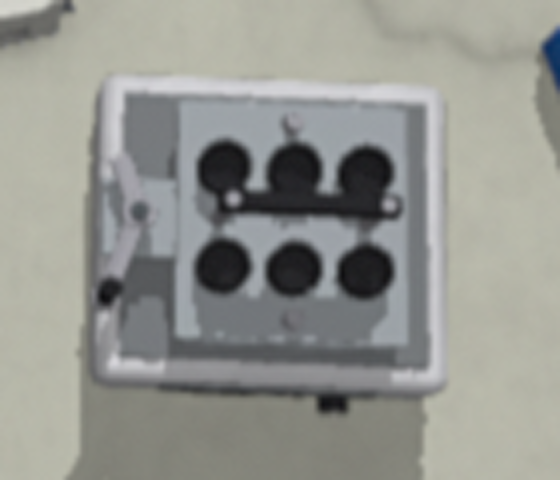

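The plate plane is at z = 80.2 with no tilt and both studs are through: (293,123) and (291,320). The lever grip at (109,290) is where I predicted, so I'll pinch it and lead it round.

```bash
python3 - <<'E'
from h import *
pv=np.array([515.6,-101.1])
def pose(th,z):
    a=np.radians(157.3)-th; return [*(pv+50*np.array([np.cos(a),np.sin(a)])),z],down(a)
for th in (0,1,2.): assert ctrl.solve_ik(*pose(th,120)) is not None
p,R=pose(0,185);ctrl.move_ptp(p,R)
ctrl.gripper_to(40)
ctrl.move_l(pose(0,120)[0],vel=100)
ctrl.gripper_to(5,20)
s=sensors.read_state();print(s["t"],s["grip_width"],s["grasp_force"],s["force"])
mx=0
for th in np.arange(.1,2.005,.1):
    p,R=pose(th,120);hit=ctrl.move_l(p,R,vel=50,threshold=15)
    s=sensors.read_state();mx=max(mx,np.linalg.norm(s["force"]))
    if hit: print("hit",th,s["force"]);break
ctrl.hold(.2)
s=sensors.read_state();e=np.array(s["eef_pos"][:2])-pv
print(s["t"],th,"maxF",mx,"F",s["force"],"ang",np.radians(157.3)-np.arctan2(e[1],e[0]),"r",np.hypot(*e),s["grip_width"])
E
```

```text
16.2167 11.0151905156354 21.7244553565979 [-0.6861832  -0.82803233  3.27310172]
21.4167 2.0 maxF 7.4030212868319545 F [ 0.3181087  -0.23450246  6.19813105] ang 2.015573425958072 r 50.17343614026811 11.380355413985665
```

```bash
python3 - <<'E'
from h import *
ctrl.gripper_to(35)
s=sensors.read_state();x,y,z=s["eef_pos"]
ctrl.move_l([x,y,200],vel=100)
ctrl.move_ptp([420,60,230],down(np.radians(87)))
p,d=optics.grab_frame("top");np.savez("top3.npz",p=p,d=d)
print(sensors.read_state()["t"])
a=cv2.resize(p[155:275,300:440],None,fx=4,fy=4,interpolation=cv2.INTER_CUBIC)
b=cv2.resize(p[155:275,180:300],None,fx=2,fy=2)
o=np.zeros((480,800,3),np.uint8);o[:,:560]=a;o[:240,560:]=b
cv2.imwrite("pics/lock.png",o[:,:,::-1])
P=cloud("top",d);w=np.zeros(d.shape,bool);w[165:265,310:425]=1
m=w&(d>0)
X=P[m&(abs(P[...,2]-80)<2.5)&(np.hypot(P[...,0]-512,P[...,1]+185)<80)]
A=np.c_[X[:,:2]-[511.7,-185],np.ones(len(X))];print("plane",np.linalg.lstsq(A,X[:,2],rcond=None)[0])
g=P[m&(P[...,2]>118)&(P[...,1]>-110)].mean(0);e=g[:2]-[515.6,-101.1];print("grip",g,"th",np.radians(157.3)-np.arctan2(e[1],e[0]))
E
```

```text
23.5417
plane [9.60701888e-04 1.12503806e-03 8.02203291e+01]
grip [551.83094215 -66.96426157 123.71935237] th 1.9897714640120885
```

View pics/lock.png

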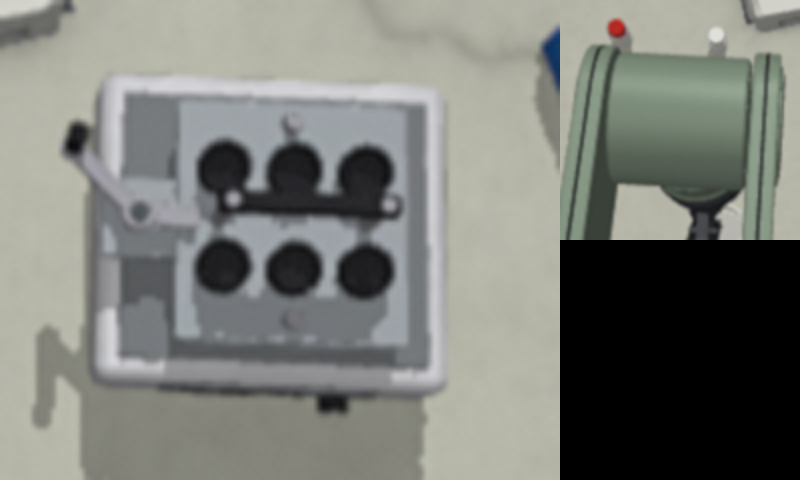

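The lever is at about 1.99 rad, with its nose (195,215) over the plate's edge at x≈178. The plate is flat and the vials are still standing. I'm handing the job in.

```bash
python3 -c "
from plant import ctrl
print(ctrl.finish_job())"
```

```text
the job is handed in; nothing more can be done
None
```

The platform lies flat and fully down on the carriage with both studs through it, the lever is at about 1.99 rad with its nose over the plate's edge, and the job was handed in at about 24 s; the vials still stand, but the arm hid the beaker in the last picture.

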